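# Seat a box lid in a school drilling jig

### The job

Take the wooden box lid by its batten, lay it gently flat on the grey drilling jig, then push it so one long edge sits snug against both steel dowels, and after that slide it along the dowels until its end is snug against the red end stop. Each time press with about 10 N for a moment, so that both dowels share the push and then the stop takes it, but never load any of them with more than 18 N, as they are only glued in. Leave the lid fully home, lying free, and leave everything else on the bench undisturbed.

Things in the scene. Friction and masses are not known exactly. Their poses are not given: they have to be found in the camera images.
- lid: Loose box lid, 0.25 to 0.5 kg: pale varnished (slippery, friction about 0.2) pine panel 120 (x) x 170 (y) x 15 mm thick, with a batten 22 (x) x 100 (y) mm standing 32 mm high on the middle of its top, along y (batten top 47 mm above the lid's underside); black pencil crosses near the corners. Origin: centre of the underside; z up. The same either way round (half a turn).
- jig: Drilling jig fixed to the bench: grey-faced base 260 (x) x 300 (y) x 18 mm, a thin blue stripe beyond the dowels. Origin: centre of its underside; z up; x points away from the robot, towards the two dowels, y to the left along the dowel row. The seated lid's centre is at jig x = +4 mm, its sides parallel to the jig's.
- dowel_left: Steel dowel, upright, 12 mm diameter, 30 mm tall, fixed in the jig at jig x = +70, y = +50 mm. Origin: centre of its foot, on the top face of the jig base. A long edge of the lid comes to bear on its robot side (jig -x). Rigid, only glued in: 18 N at most.
- dowel_right: The same kind of steel dowel at jig x = +70, y = -50 mm. Origin: centre of its foot on the jig's top face. The lid's long edge is long enough to bear on both; pushed far off the middle, or with the finger dragging sideways on the edge, it jams on one: ease the sideways force. Rigid: 18 N at most.
- end_stop: Red block 44 (x) x 30 (y) x 30 mm high, with an upright round steel nose on its +y face. Fixed on the jig at jig x = +4 mm near the right (-y) end, at another y each time. Axes parallel to the jig's. Origin: centre of its underside, on the jig's top face. Nose front at y = +23 mm, so the seated lid's centre is 108 mm from this origin along +y. Rigid: 18 N at most.
- glue: Bystander: yellow glue bottle with a red cap, 60 mm wide, 160 mm high, standing. Origin: centre of its underside.
- hammer: Bystander: hammer lying on the bench, about 300 mm long. Origin near its middle.
- strip_left: Bystander: pine strip 150 x 32 x 12 mm lying between the lid and the jig, to the robot's side. Origin: centre of its underside, x along it.
- strip_right: Bystander: pine strip 170 x 30 x 14 mm lying to the right of the jig. Origin: centre of its underside, x along it.
- offcut: Bystander: small wood offcut 40 x 28 x 20 mm lying on the jig's near right corner (about jig x = -103, y = -118 mm). Origin: centre of its underside.
- pencil: Bystander: flat blue carpenter's pencil 150 x 12 x 8 mm. Origin: centre of its underside, x along it.
- square: Bystander: try square, dark wood stock 110 mm, steel blade 150 mm, lying on the bench. Origin: underside of the stock's middle.

How it is judged:
On the way, in this order (a step that is already met when the one before it is completed fails the run):
1. the lid lies flat on the jig base, near its place but not yet pressed home (z of lid in the frame of jig between 0.0155 and 0.0205 m and angle between lid's own z axis and vertical below 0.04 rad and x of lid in the frame of jig between -0.07 and 0.0055 m and angle between the x axis of lid and the x axis of jig, either way round below 0.35 rad), for 0.1 s.
2. the lid is pressed against both dowels at once (over 2 N on each), its long edge along them (z of lid in the frame of jig between 0.0155 and 0.0205 m and angle between lid's own z axis and vertical below 0.04 rad and x of lid in the frame of jig between 0.0025 and 0.0055 m and angle between the x axis of lid and the x axis of jig, either way round below 0.015 rad and contact force between lid and dowel_left above 2 N and contact force between lid and dowel_right above 2 N), for 0.15 s.
3. with the long edge still at both dowels, the lid's end is pressed against the end stop (over 4 N) (z of lid in the frame of jig between 0.0155 and 0.0205 m and angle between lid's own z axis and vertical below 0.04 rad and x of lid in the frame of jig between 0.0025 and 0.0055 m and angle between the x axis of lid and the x axis of jig, either way round below 0.015 rad and y of lid in the frame of end_stop between 0.1065 and 0.1095 m and contact force between lid and end_stop above 4 N), for 0.15 s.
At the end, for the whole second after the job is handed in: The lid lies flat on the jig base (tilt under 0.04 rad, height within 2.5 mm), within 1.5 mm of touching the dowels and parallel to them within 0.015 rad, its end within 1.5 mm of touching the end stop, at rest and released (z of lid in the frame of jig between 0.0155 and 0.0205 m and angle between lid's own z axis and vertical below 0.04 rad and x of lid in the frame of jig between 0.0025 and 0.0055 m and angle between the x axis of lid and the x axis of jig, either way round below 0.015 rad and y of lid in the frame of end_stop between 0.1065 and 0.1095 m and linear speed of lid below 0.01 m/s and contact force between lid and the fingers below 0.05 N).
It fails at once if the lid bears on a dowel or the end stop with more than 18 N (contact force between lid and dowel_left above 18 N or contact force between lid and dowel_right above 18 N or contact force between lid and end_stop above 18 N).
It fails at once if the lid is dropped or slammed on the jig (touching it while moving at over 0.25 m/s) (contact force between lid and jig above 0.3 N and linear speed of lid above 0.25 m/s).
It fails at once if the robot hits a dowel or the end stop with more than 18 N (contact force between any of the arm, the fingers and dowel_left above 18 N or contact force between any of the arm, the fingers and dowel_right above 18 N or contact force between any of the arm, the fingers and end_stop above 18 N).
It fails at once if a bystander (glue bottle, hammer, left-hand pine strip, right-hand pine strip, offcut on the jig, pencil, try square) is moved by more than 15 mm (distance of any of glue, hammer, strip_left, strip_right, offcut, pencil, square from where it was at the start of the episode above 0.015 m).
It also fails if it takes over 70 s, if anything falls off the work surface, if the arm or the gripper's body presses on something with over 40 N, if the wrist force passes 120 N, or if a joint passes its speed limit or range.

### The arm

A 6-joint arm with a two-finger parallel gripper is mounted at the origin on the work surface. World frame = base frame: x ahead of the robot, y to its left, z up, the work surface at z = 0. Lengths are in m, angles in rad, forces in N, time in s.
With the tool pointing down it reaches from about 0.225 to 0.875 m from the base axis. Payload 3.4 kg.
Tool frame: the origin (TCP) lies between the finger pads; the fingertips stand 19 mm ahead of it and the grasp point (between the pads) is the TCP; z points along the fingers, y is the line along which they close (so a half turn about z gives the same grasp; the last joint's range is limited). The gripper opens to 85 mm and grips with 20 to 120 N. Pads are 22 mm wide; open, the fingers measure 114 mm over their backs; the gripper's body (76 mm by 85 mm) begins 54 mm behind the grasp point. The pads swing forward as they close: fully open they stand 13 mm farther back than shut.
Start: joints at [-1.338, 0.276, 1.505, -0, 1.361, -0.121], TCP at [0.199, -0.539, 0.25] pointing down, gripper open.
Joint ranges: [-2.89, 2.89], [-0.75, 2.08], [0.22, 2.7], [-1.18, 4.32], [0.11, 2.71], [-2.7, 2.7]. Speed limits (rad/s): [2.57, 2.57, 3.14, 3.14, 3.14, 3.14].

### API

Orientations are given as a unit quaternion [w, x, y, z].
In Python, from rig import get_state, imaging, ticket gives the robot as it stands. The module is installed in compiled form; this text tells all that it offers.
- The arm moves only by the shell command python3 -m inch 'ROWS' [FORCE]. ROWS is JSON, a list of rows, each an object with "claw": the opening, from -1 (shut) to 1 (fully open); "travel": the shift along the world's x, y, z in units of 200 mm (1.0 is 200 mm), a list of three; "turn": the turn about the world's z in units of 180 degrees (1.0 is 180 degrees). A call has 1 to 5 rows; each row is the pose to reach, as a shift and turn from the pose commanded when the call began, turning the shorter way round; what a row does not reach only later rows make up. A row lasts 1/10 s, in which the tool goes at most 50 mm and 8.59 degrees, less where a joint would pass 70% of its speed; a pose out of reach is approached as far as the arm can. A call with a number of a shift or a turn outside -1 to 1 is refused whole. A call with a gripper value outside its range is refused whole. The fingers move at their own pace and stop on an object; FORCE is the grip in N (left out, the last holds). Time passes only in rows, so rows that repeat a pose let the fingers close. It gives the time, the measured TCP pose, the force, the opening and the grip force at its end, in the units of the state.
- get_state(): the state, without advancing time (a new reading comes with each control period).
- imaging.get_image(name): name is "scene" or "side" or "wrist"; returns the picture (400x640x3 uint8, red, green, blue); there is no depth.
- imaging.camera_params(name): a dict with "camera_matrix" (3x3 intrinsics, pixels), "cam_to_world" (4x4, takes a point from camera to world coordinates); the wrist camera has in their place "T_tool_cam" (4x4, takes a point from camera to tool coordinates, whose origin is the TCP and whose axes are the flange's). Camera axes: x right, y down, z forward; pixel columns grow to the right and rows downward; lengths in m; the calibration is good to about 2 mm. A picture is of the moment at which its call begins: read the wrist's pose just before it. camera_params takes no time and is no camera call.
- ticket.sign_off(): hands the job in; it is judged then, once.
The state is a dict: "clock": time; "qpos": joint angles; "qd": joint speeds; "effort": joint torques, N m; "position": TCP position; "ee_rot": TCP orientation; "contact_force": force on the tool from outside, world axes, zero at the start; "moment": the same for the moment, N m; "width": finger opening in m; "gripper_force": force on a finger pad.
Only numpy, scipy, OpenCV 4.12 (cv2) and the standard library are available. Lean on these libraries where they do the work, as an engineer would, in place of code of your own. Each camera call takes 0.05 s, during which the arm holds its last target. There are 200 camera calls.

## Working session

There is one attempt and no reset: what is moved stays moved. The work goes in short steps, Python scripts to look and compute and a shell command to move; the robot and the scene stay as the last step left them, time stands still between calls to the robot, and variables do not carry over. Pictures are saved under pics/ and viewed, at most 10 in all, crops included, and the job is handed in when it is done.

```bash
mkdir -p pics; python3 - <<'E'
from rig import get_state, imaging
import cv2,numpy as np
s=get_state();print(s)
for n in("scene","side","wrist"):
    im=imaging.get_image(n);cv2.imwrite(f"pics/{n}0.png",im[:,:,::-1])
    print(n,imaging.camera_params(n))
E
```

```text
{'clock': 0.0, 'qpos': array([-1.33799547e+00,  2.76584041e-01,  1.50615097e+00, -2.55387350e-05,
        1.36070347e+00, -1.20987285e-01]), 'qd': array([ 1.86092508e-04, -4.83141062e-04, -6.85300132e-04, -1.88394549e-03,
        4.47313313e-05, -1.86062072e-04]), 'effort': array([-5.68685173e-04, -4.16775405e+01, -2.45807165e+01, -1.78499517e-04,
        1.09986356e-02,  1.44139079e-05]), 'position': array([ 0.19908693, -0.53889463,  0.24943883]), 'ee_rot': array([-9.20772425e-04,  9.84394109e-01,  1.75975525e-01, -6.40367909e-05]), 'contact_force': array([-0.10390668, -0.72228069, -0.2453797 ]), 'moment': array([ 0.01410221, -0.01395952, -0.00089588]), 'gripper_force': 0.0, 'width': 0.08577572870619674}
scene {'camera_matrix': array([[390.70726502,   0.        , 320.53060458],
       [  0.        , 390.70726502, 200.84855822],
       [  0.        ,   0.        ,   1.        ]]), 'cam_to_world': array([[-0.67260311,  0.48347623, -0.56022834,  1.22463403],
       [ 0.73987488,  0.42525447, -0.52129052,  0.61756348],
       [-0.01379197, -0.7651205 , -0.64373939,  0.85895644],
       
[... 330 characters left out ...]
, -0.51374685,  0.84898375, -1.21907558],
       [-0.02161849, -0.8539522 , -0.51990218,  0.78879046],
       [ 0.        ,  0.        ,  0.        ,  1.        ]])}
wrist {'camera_matrix': array([[321.66155418,   0.        , 317.87366031],
       [  0.        , 321.66155418, 206.16589775],
       [  0.        ,   0.        ,   1.        ]]), 'T_tool_cam': array([[-3.10264332e-04, -9.62162110e-01, -2.72477482e-01,
         6.88748111e-02],
       [ 9.99999893e-01, -3.91940990e-04,  2.45328424e-04,
        -3.56016697e-04],
       [-3.42840809e-04, -2.72477377e-01,  9.62162129e-01,
        -1.22183662e-01],
       [ 0.00000000e+00,  0.00000000e+00,  0.00000000e+00,
         1.00000000e+00]])}
```

View pics/scene0.png

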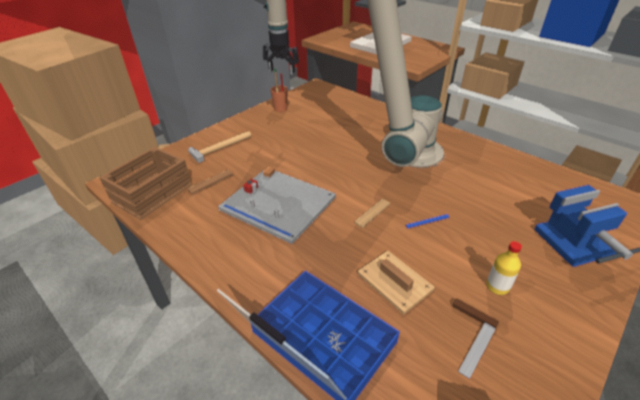

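View pics/side0.png

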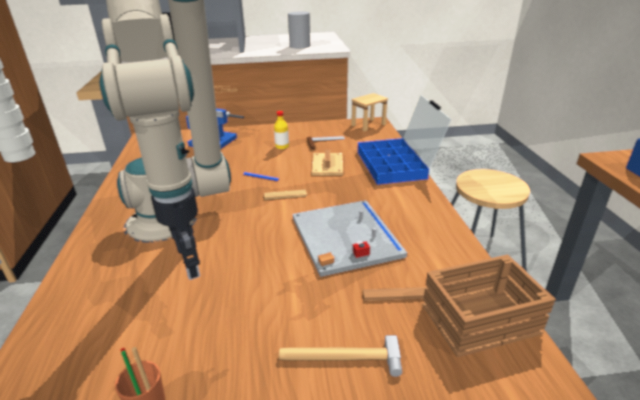

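The scene view shows the lid at about (396,281) and the jig at about (278,204). In the side view the lid is at (327,163), and the jig corners are near (293,214), (370,202), (406,257) and (322,273).

```bash
cat > h.py <<'E'
import numpy as np, cv2
from rig import get_state, imaging
from scipy.spatial.transform import Rotation as R
def T_cam(name,s=None):
    p=imaging.camera_params(name)
    if name!="wrist": return p["camera_matrix"],np.array(p["cam_to_world"])
    T=np.eye(4);q=s["ee_rot"];T[:3,:3]=R.from_quat([q[1],q[2],q[3],q[0]]).as_matrix();T[:3,3]=s["position"]
    return p["camera_matrix"],T@p["T_tool_cam"]
def px2w(K,T,uv,z):
    d=T[:3,:3]@np.linalg.solve(K,[uv[0],uv[1],1.]);o=T[:3,3]
    return o+d*(z-o[2])/d[2]
def w2px(K,T,P):
    c=np.linalg.inv(T)@np.append(P,1);u=K@c[:3];return u[:2]/u[2]
def toolyaw(s):
    q=s["ee_rot"];return np.degrees(R.from_quat([q[1],q[2],q[3],q[0]]).as_matrix()[:2,:2])
E
python3 - <<'E'
from h import *
for n,pts in (("scene",[(396,272,.047),(374,255,.015),(434,288,.015),(358,265,.015),(407,311,.015),(221,205,.018),(292,239,.018),(335,200,.018),(262,172,.018)]),("side",[(327,158,.047),(312,153,.015),(343,154,.015),(293,214,.018),(370,202,.018),(406,257,.018),(322,273,.018)])):
    K,T=T_cam(n)
    for u,v,z in pts: print(n,u,v,px2w(K,T,(u,v),z).round(3))
E
```

```text
scene 396 272 [0.602 0.307 0.047]
scene 374 255 [0.568 0.212 0.015]
scene 434 288 [0.557 0.399 0.015]
scene 358 265 [0.627 0.201 0.015]
scene 407 311 [0.664 0.385 0.015]
scene 221 205 [ 0.727 -0.297  0.018]
scene 292 239 [ 0.681 -0.008  0.018]
scene 335 200 [ 0.457 -0.03   0.018]
scene 262 172 [ 0.513 -0.336  0.018]
side 327 158 [0.594 0.272 0.047]
side 312 153 [0.548 0.393 0.015]
side 343 154 [0.674 0.362 0.015]
side 293 214 [ 0.433 -0.058  0.018]
side 370 202 [ 0.696 -0.026  0.018]
side 406 257 [ 0.728 -0.323  0.018]
side 322 273 [ 0.487 -0.355  0.018]
```

```bash

python3 -m inch '[{"claw":1,"travel":[0.67,0.73,-0.05],"turn":0.144},{"claw":1,"travel":[0.67,0.73,-0.05],"turn":0.144},{"claw":1,"travel":[0.67,0.73,-0.05],"turn":0.144},{"claw":1,"travel":[0.67,0.73,-0.05],"turn":0.144},{"claw":1,"travel":[0.67,0.73,-0.05],"turn":0.144}]'
python3 -m inch '[{"claw":1,"travel":[0.67,0.73,-0.05],"turn":0.144},{"claw":1,"travel":[0.67,0.73,-0.05],"turn":0.144},{"claw":1,"travel":[0.67,0.73,-0.05],"turn":0.144},{"claw":1,"travel":[0.67,0.73,-0.05],"turn":0.144},{"claw":1,"travel":[0.67,0.73,-0.05],"turn":0.144}]'
python3 -m inch '[{"claw":1,"travel":[0.67,0.73,-0.05],"turn":0.144},{"claw":1,"travel":[0.67,0.73,-0.05],"turn":0.144},{"claw":1,"travel":[0.67,0.73,-0.05],"turn":0.144},{"claw":1,"travel":[0.67,0.73,-0.05],"turn":0.144},{"claw":1,"travel":[0.67,0.73,-0.05],"turn":0.144}]'
python3 -m inch '[{"claw":1,"travel":[0,0,0],"turn":0},{"claw":1,"travel":[0,0,0],"turn":0}]'
python3 - <<'E'
from h import *
import pickle
s=get_state();im=imaging.get_image("wrist")
pickle.dump((s,im),open("w1.pkl","wb"));cv2.imwrite("pics/w1.png",im[:,:,::-1]);print(s["position"],s["qd"].round(3),toolyaw(s))
E
```

```text
clock: 0.65
position: [0.3361, -0.3883, 0.2399]
ee_rot: [-0.002, 0.919, 0.395, 0.001]
contact_force: [-0.5, -0.8, -0.6]
width: 0.085
gripper_force: 0.0
clock: 1.15
position: [0.4701, -0.2436, 0.2298]
ee_rot: [-0.001, 0.807, 0.591, 0.001]
contact_force: [-1.1, -0.1, 0.1]
width: 0.0852
gripper_force: 0.0
clock: 1.65
position: [0.6044, -0.0985, 0.2193]
ee_rot: [-0.0, 0.654, 0.756, 0.001]
contact_force: [-1.2, -1.1, 0.7]
width: 0.0852
gripper_force: 0.0
clock: 1.85
position: [0.6003, -0.1031, 0.2201]
ee_rot: [-0.0, 0.656, 0.754, -0.001]
contact_force: [0.4, -0.3, -0.3]
width: 0.0852
gripper_force: 0.0
[ 0.60025764 -0.10309324  0.2201149 ] [-0.01  -0.011  0.004  0.007 -0.003  0.003] [[-7.92437882 56.74509503]
 [56.74512226  7.92432073]]
```

View pics/w1.png

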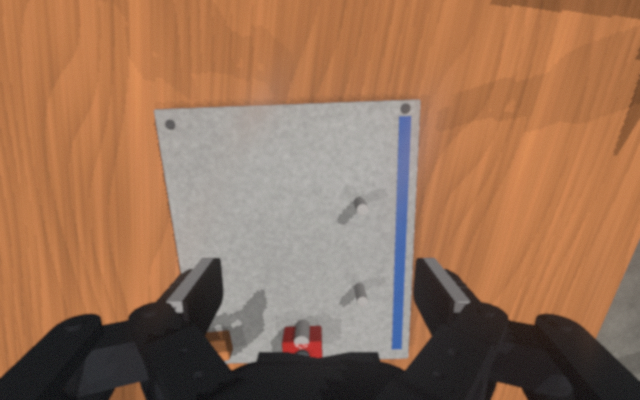

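The wrist view shows jig corners at (157,110), (419,100) and (408,358). The dowels are near (361,206) and (361,292), and the red stop with its nose is near (302,338). I'll enlarge a crop to read these more closely.

```bash
python3 - <<'E'
import cv2,pickle
s,im=pickle.load(open("w1.pkl","rb"))
c=im[160:365,150:424,::-1]
cv2.imwrite("pics/w1c.png",cv2.resize(c,None,fx=2.9,fy=2.9,interpolation=cv2.INTER_CUBIC))
E
```

```text
(no output)
```

View pics/w1c.png

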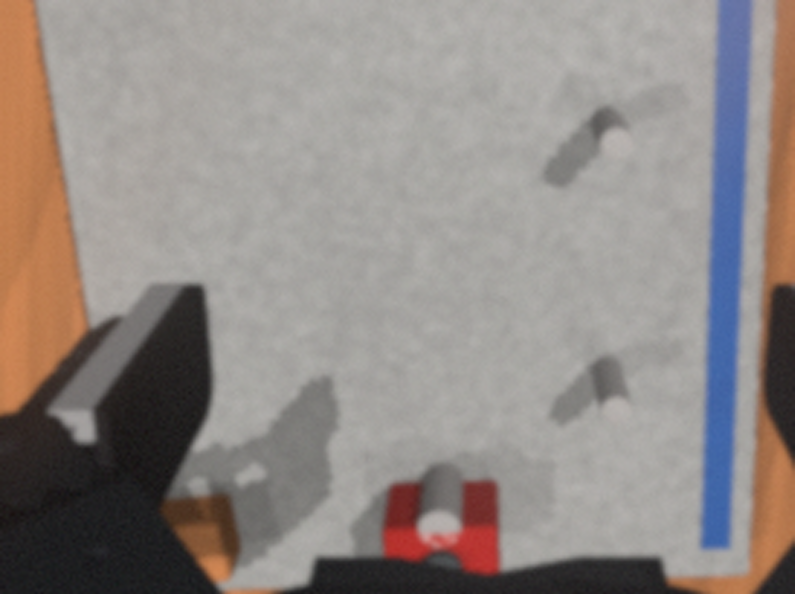

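```bash
python3 - <<'E'
from h import *
import pickle
s,im=pickle.load(open("w1.pkl","rb"));K,T=T_cam("wrist",s)
f=lambda u,v:(u/2.9+150,v/2.9+160)
dl=px2w(K,T,f(616,141),.048);dr=px2w(K,T,f(615,408),.048)
print(dl,dr,np.linalg.norm(dl-dr))
for uv in((157,110),(419,100),(408,358)):print(px2w(K,T,uv,.018))
d=(dl-dr)[:2];d/=np.linalg.norm(d);y=d;x=np.array([d[1],-d[0]]);print("yaw",np.degrees(np.arctan2(x[1],x[0])))
o=(dl+dr)[:2]/2-x*.07;print("jig o",o)
c=[px2w(K,T,p,.018)[:2] for p in((157,110),(419,100),(408,358))]
print("o from corners",(c[0]+c[2])/2,np.linalg.norm(c[0]-c[1]),np.linalg.norm(c[1]-c[2]),np.degrees(np.arctan2(*(c[1]-c[0])[::-1])),np.degrees(np.arctan2(*(c[1]-c[2])[::-1]))-90)
for n,uv in(("nose",(439,524)),("tl",(388,513)),("tr",(497,513))):
    p=px2w(K,T,f(*uv),.048)[:2];print(n,p,(p-o)@x,(p-o)@y)
E
```

```text
[ 0.64407435 -0.11373479  0.048     ] [ 0.66117438 -0.21179732  0.048     ] 0.09954230364824254
[ 0.43548234 -0.05146955  0.018     ]
[ 0.68415895 -0.00756271  0.018     ]
[ 0.73712233 -0.29960638  0.018     ]
yaw 9.89170651236863
jig o [ 0.58366497 -0.17479111]
o from corners [ 0.58630234 -0.17553797] 0.2525229998389222 0.29680739173192755 10.013059568850924 10.27911699451171
nose [ 0.60490813 -0.26913703] 0.004720001338382868 -0.09659268557704104
tl [ 0.58558463 -0.26699808] -0.013948796580563475 -0.09116601704322493
tr [ 0.62560273 -0.26136779] 0.02644161552337286 -0.09249399542319736
```

```bash

python3 -m inch '[{"claw":1,"travel":[0,0.75,0],"turn":-0.04},{"claw":1,"travel":[0,0.75,0],"turn":-0.04},{"claw":1,"travel":[0,0.75,0],"turn":-0.04}]'
python3 -m inch '[{"claw":1,"travel":[0,0.75,0],"turn":-0.04},{"claw":1,"travel":[0,0.75,0],"turn":-0.04},{"claw":1,"travel":[0,0.75,0],"turn":-0.04}]'
python3 -m inch '[{"claw":1,"travel":[0,0.6,0],"turn":-0.04},{"claw":1,"travel":[0,0.6,0],"turn":-0.04},{"claw":1,"travel":[0,0.6,0],"turn":-0.04},{"claw":1,"travel":[0,0.6,0],"turn":-0.04},{"claw":1,"travel":[0,0.6,0],"turn":-0.04}]'
python3 - <<'E'
from h import *
import pickle
s=get_state();im=imaging.get_image("wrist")
pickle.dump((s,im),open("w2.pkl","wb"));cv2.imwrite("pics/w2.png",im[:,:,::-1]);print(s["position"],s["qd"].round(3),toolyaw(s))
E
```

```text
clock: 2.2
position: [0.6007, 0.0476, 0.2208]
ee_rot: [0.0, 0.704, 0.711, 0.0]
contact_force: [-0.2, 1.0, -0.0]
width: 0.0854
gripper_force: 0.0
clock: 2.5
position: [0.601, 0.1983, 0.221]
ee_rot: [0.0, 0.746, 0.666, 0.0]
contact_force: [0.9, 0.2, -0.0]
width: 0.0856
gripper_force: 0.0
clock: 3.0
position: [0.6014, 0.3167, 0.2203]
ee_rot: [0.001, 0.786, 0.618, -0.001]
contact_force: [0.0, -0.9, -0.7]
width: 0.0857
gripper_force: 0.0
[0.60136508 0.31669085 0.22032076] [-0.023 -0.008  0.009  0.    -0.002  0.003] [[ 13.48956813  55.68516724]
 [ 55.6850773  -13.48955932]]
```

View pics/w2.png

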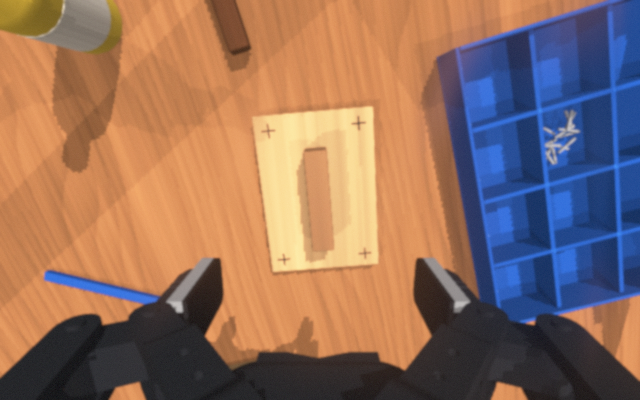

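The wrist view shows the lid corners at (253,117), (373,107), (378,264) and (273,272). The batten top runs from about (315,149) to (322,250).

```bash
python3 - <<'E'
from h import *
import pickle
s,im=pickle.load(open("w2.pkl","rb"));K,T=T_cam("wrist",s)
c=np.array([px2w(K,T,p,.015)[:2] for p in((253,117),(373,107),(378,264),(273,272))])
print(c,c.mean(0))
for a,b in((0,1),(1,2),(2,3),(3,0)):
    d=c[b]-c[a];print(np.linalg.norm(d),np.degrees(np.arctan2(d[1],d[0])))
b=np.array([px2w(K,T,p,.047)[:2] for p in((305,150),(327,149),(333,248),(311,251))])
print(b,b.mean(0));d=(b[0]+b[1]-b[2]-b[3]);print(np.linalg.norm(d)/2,np.degrees(np.arctan2(d[1],d[0]))-90)
t=R.from_quat(np.roll(s["ee_rot"],-1)).as_matrix();print("toolx yaw",np.degrees(np.arctan2(t[1,0],t[0,0])))
E
```

```text
[[0.55504657 0.39687329]
 [0.67121064 0.37834187]
 [0.64481265 0.21247973]
 [0.52829101 0.23060907]] [0.59984022 0.30457599]
0.11763292733044177 -9.063905569765051
0.16794970433013628 -99.04313436006923
0.11792355433349513 171.15638604464863
0.16840324183069016 80.85822629224602
[[0.59873576 0.35675196]
 [0.61838879 0.35291081]
 [0.6019999  0.2569008 ]
 [0.58001984 0.2589183 ]] [0.59978607 0.30637047]
0.09849837126062447 -10.264929869181742
toolx yaw 76.3825725786021
```

```bash

python3 -m inch '[{"claw":0.3,"travel":[-0.007,-0.057,-0.2],"turn":0.0257},{"claw":0.3,"travel":[-0.007,-0.057,-0.4],"turn":0.0257},{"claw":0.3,"travel":[-0.007,-0.057,-0.6],"turn":0.0257},{"claw":0.3,"travel":[-0.007,-0.057,-0.6],"turn":0.0257}]'
python3 -m inch '[{"claw":0.3,"travel":[0,0,-0.1],"turn":0},{"claw":0.3,"travel":[0,0,-0.2],"turn":0},{"claw":0.3,"travel":[0,0,-0.3],"turn":0},{"claw":0.3,"travel":[0,0,-0.3],"turn":0},{"claw":0.3,"travel":[0,0,-0.3],"turn":0}]'
python3 -m inch '[{"claw":-0.6,"travel":[0,0,0],"turn":0},{"claw":-0.6,"travel":[0,0,0],"turn":0},{"claw":-0.6,"travel":[0,0,0],"turn":0},{"claw":-0.6,"travel":[0,0,0],"turn":0},{"claw":-0.6,"travel":[0,0,0],"turn":0}]' 40
python3 -m inch '[{"claw":-0.6,"travel":[0,0,0],"turn":0},{"claw":-0.6,"travel":[0,0,0],"turn":0},{"claw":-0.6,"travel":[0,0,0],"turn":0}]'
```

```text
clock: 3.45
position: [0.5961, 0.3029, 0.0948]
ee_rot: [-0.002, 0.761, 0.649, -0.006]
contact_force: [-0.5, -0.2, -0.7]
width: 0.0556
gripper_force: 0.0
clock: 3.95
position: [0.6011, 0.3065, 0.0422]
ee_rot: [0.0, 0.76, 0.649, 0.001]
contact_force: [0.7, 0.1, 1.0]
width: 0.055
gripper_force: 0.0
clock: 4.45
position: [0.6007, 0.3075, 0.0421]
ee_rot: [0.001, 0.76, 0.65, 0.001]
contact_force: [-0.0, -0.5, 5.8]
width: 0.0216
gripper_force: 42.3
clock: 4.75
position: [0.6007, 0.3075, 0.0421]
ee_rot: [0.001, 0.76, 0.65, 0.001]
contact_force: [0.5, 0.3, 5.5]
width: 0.0211
gripper_force: 42.3
```

```bash

python3 -m inch '[{"claw":-0.6,"travel":[0,0,0.1],"turn":0},{"claw":-0.6,"travel":[0,0,0.25],"turn":0},{"claw":-0.6,"travel":[0,0,0.4],"turn":0},{"claw":-0.6,"travel":[0,0,0.55],"turn":0},{"claw":-0.6,"travel":[0,0,0.55],"turn":0}]'
python3 -m inch '[{"claw":-0.6,"travel":[0,-0.15,0],"turn":0.01},{"claw":-0.6,"travel":[-0.05,-0.32,0],"turn":0.02},{"claw":-0.6,"travel":[-0.05,-0.49,0],"turn":0.03},{"claw":-0.6,"travel":[-0.05,-0.66,0],"turn":0.04},{"claw":-0.6,"travel":[-0.05,-0.83,0],"turn":0.05}]'
python3 -m inch '[{"claw":-0.6,"travel":[0,-0.17,0],"turn":0.01},{"claw":-0.6,"travel":[-0.05,-0.34,0],"turn":0.02},{"claw":-0.6,"travel":[-0.05,-0.51,0],"turn":0.03},{"claw":-0.6,"travel":[-0.05,-0.68,0],"turn":0.04},{"claw":-0.6,"travel":[-0.05,-0.83,0],"turn":0.05}]'
python3 -m inch '[{"claw":-0.6,"travel":[-0.05,-0.17,0],"turn":0.0056},{"claw":-0.6,"travel":[-0.095,-0.34,0],"turn":0.0056},{"claw":-0.6,"travel":[-0.095,-0.51,0],"turn":0.0056},{"claw":-0.6,"travel":[-0.095,-0.62,0],"turn":0.0056},{"claw":-0.6,"travel":[-0.095,-0.64,0],"turn":0.0056}]'
python3 -m inch '[{"claw":-0.6,"travel":[0,0,0],"turn":0},{"claw":-0.6,"travel":[0,0,0],"turn":0},{"claw":-0.6,"travel":[0,0,0],"turn":0}]'
```

```text
clock: 5.25
position: [0.6021, 0.3082, 0.1544]
ee_rot: [0.001, 0.76, 0.65, 0.004]
contact_force: [1.4, 0.7, -3.8]
width: 0.0216
gripper_force: 41.0
clock: 5.75
position: [0.588, 0.1398, 0.1477]
ee_rot: [-0.001, 0.706, 0.708, -0.002]
contact_force: [0.4, -0.9, -5.6]
width: 0.0215
gripper_force: 40.9
clock: 6.25
position: [0.5781, -0.0262, 0.1479]
ee_rot: [-0.002, 0.649, 0.761, -0.001]
contact_force: [0.5, 0.5, -4.4]
width: 0.0212
gripper_force: 40.9
clock: 6.75
position: [0.5597, -0.1553, 0.148]
ee_rot: [-0.001, 0.643, 0.766, -0.001]
contact_force: [0.8, 0.8, -5.0]
width: 0.0213
gripper_force: 40.9
clock: 7.05
position: [0.5604, -0.1514, 0.1497]
ee_rot: [-0.001, 0.642, 0.767, 0.0]
contact_force: [-0.7, -0.1, -5.4]
width: 0.0215
gripper_force: 40.9
```

```bash

python3 -m inch '[{"claw":-0.6,"travel":[0,0,-0.12],"turn":0},{"claw":-0.6,"travel":[0,0,-0.24],"turn":0},{"claw":-0.6,"travel":[0,0,-0.34],"turn":0},{"claw":-0.6,"travel":[0,0,-0.38],"turn":0},{"claw":-0.6,"travel":[0,0,-0.4],"turn":0}]'
python3 -m inch '[{"claw":-0.6,"travel":[0,0,-0.01],"turn":0},{"claw":-0.6,"travel":[0,0,-0.02],"turn":0},{"claw":-0.6,"travel":[0,0,-0.03],"turn":0}]'
python3 - <<'E'
from h import *
s=get_state();im=imaging.get_image("wrist");cv2.imwrite("pics/w3.png",im[:,:,::-1]);print(s["position"],s["contact_force"])
E
```

```text
clock: 7.55
position: [0.5606, -0.1519, 0.0696]
ee_rot: [-0.001, 0.642, 0.767, -0.0]
contact_force: [0.4, 0.7, -3.8]
width: 0.0211
gripper_force: 40.8
clock: 7.85
position: [0.5615, -0.1531, 0.0652]
ee_rot: [0.001, 0.642, 0.766, 0.0]
contact_force: [-0.6, -0.0, -4.2]
width: 0.021
gripper_force: 40.8
[ 0.56153332 -0.15305072  0.06517123] [-0.56578967 -0.01713278 -4.20606084]
```

View pics/w3.png

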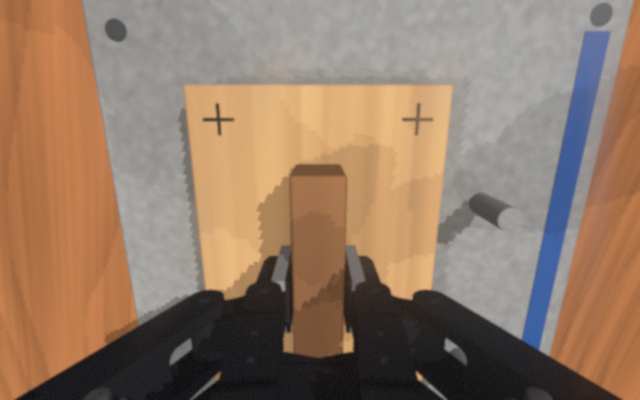

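The lid hangs level just over the jig, with its edge at about (445,200) clear of the left dowel at (500,212). I'll lower it in small steps.

```bash

python3 -m inch '[{"claw":-0.6,"travel":[0,0,-0.005],"turn":0},{"claw":-0.6,"travel":[0,0,-0.01],"turn":0},{"claw":-0.6,"travel":[0,0,-0.015],"turn":0}]'
python3 -m inch '[{"claw":-0.6,"travel":[0,0,-0.005],"turn":0},{"claw":-0.6,"travel":[0,0,-0.01],"turn":0},{"claw":-0.6,"travel":[0,0,-0.01],"turn":0}]'
python3 -m inch '[{"claw":-0.6,"travel":[0,0,-0.0025],"turn":0},{"claw":-0.6,"travel":[0,0,-0.005],"turn":0},{"claw":-0.6,"travel":[0,0,-0.005],"turn":0}]'
```

```text
clock: 8.2
position: [0.5609, -0.1529, 0.0614]
ee_rot: [0.0, 0.642, 0.766, 0.0]
contact_force: [0.0, 0.7, -4.8]
width: 0.0209
gripper_force: 40.8
clock: 8.5
position: [0.5609, -0.1529, 0.0601]
ee_rot: [0.0, 0.642, 0.766, 0.0]
contact_force: [-1.8, 0.9, 2.5]
width: 0.0214
gripper_force: 41.9
clock: 8.8
position: [0.5609, -0.1529, 0.0601]
ee_rot: [0.0, 0.642, 0.766, 0.0]
contact_force: [-3.7, 1.2, 9.3]
width: 0.0209
gripper_force: 42.8
```

```bash

python3 -m inch '[{"claw":0.2,"travel":[0,0,0],"turn":0},{"claw":0.2,"travel":[0,0,0],"turn":0},{"claw":0.2,"travel":[0,0,0],"turn":0},{"claw":0.2,"travel":[0,0,0],"turn":0}]'
python3 -m inch '[{"claw":0.2,"travel":[0,0,0.08],"turn":0},{"claw":0.2,"travel":[0,0,0.18],"turn":0},{"claw":0.2,"travel":[0,0,0.25],"turn":0},{"claw":0.2,"travel":[0,0,0.25],"turn":0}]'
python3 -m inch '[{"claw":-1,"travel":[-0.2,-0.06,0],"turn":0},{"claw":-1,"travel":[-0.435,-0.132,0],"turn":0},{"claw":-1,"travel":[-0.435,-0.132,0],"turn":0},{"claw":-1,"travel":[-0.435,-0.132,0],"turn":0},{"claw":-1,"travel":[-0.435,-0.132,0],"turn":0}]'
python3 -m inch '[{"claw":-1,"travel":[0,0,0],"turn":0},{"claw":-1,"travel":[0,0,0],"turn":0}]'
python3 - <<'E'
from h import *
im=imaging.get_image("wrist");s=get_state();cv2.imwrite("pics/w4.png",im[:,:,::-1]);print(s["position"],s["contact_force"])
E
```

```text
clock: 9.2
position: [0.561, -0.1529, 0.0582]
ee_rot: [0.0, 0.642, 0.766, 0.0]
contact_force: [0.7, 0.1, 0.7]
width: 0.051
gripper_force: 0.0
clock: 9.6
position: [0.5624, -0.1534, 0.1102]
ee_rot: [0.002, 0.642, 0.766, 0.001]
contact_force: [-0.1, -1.3, 0.5]
width: 0.0513
gripper_force: 0.0
clock: 10.1
position: [0.4749, -0.1795, 0.1082]
ee_rot: [0.001, 0.642, 0.766, 0.0]
contact_force: [0.1, -0.9, -0.3]
width: 0.0001
gripper_force: 0.0
clock: 10.3
position: [0.4748, -0.1791, 0.1082]
ee_rot: [0.0, 0.642, 0.767, 0.0]
contact_force: [-0.1, -0.3, -1.0]
width: 0.0001
gripper_force: 0.0
[ 0.47463552 -0.17908495  0.10816337] [-0.08190563  0.47693612  0.72534552]
```

View pics/w4.png

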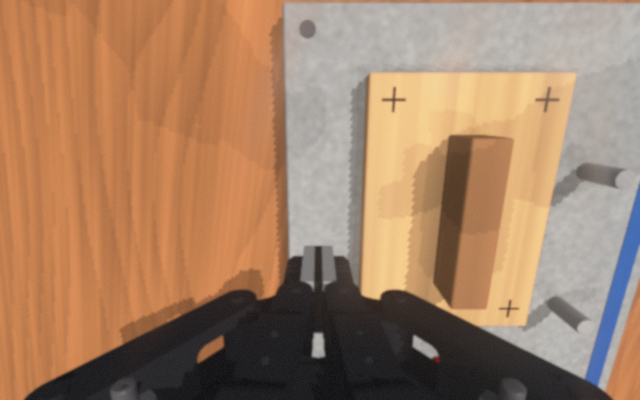

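The view shows the lid flat and parallel on the jig, with its near edge at about (365,200). The closed fingers at (318,265) are over the free strip of jig.

```bash

python3 -m inch '[{"claw":-1,"travel":[0,0,-0.12],"turn":0},{"claw":-1,"travel":[0,0,-0.24],"turn":0},{"claw":-1,"travel":[0,0,-0.3],"turn":0},{"claw":-1,"travel":[0,0,-0.33],"turn":0},{"claw":-1,"travel":[0,0,-0.33],"turn":0}]'
python3 -m inch '[{"claw":-1,"travel":[0.02,0.0035,0],"turn":0},{"claw":-1,"travel":[0.04,0.007,0],"turn":0},{"claw":-1,"travel":[0.059,0.0104,0],"turn":0},{"claw":-1,"travel":[0.059,0.0104,0],"turn":0}]'
python3 -m inch '[{"claw":-1,"travel":[0.01,0.0018,0],"turn":0},{"claw":-1,"travel":[0.02,0.0035,0],"turn":0},{"claw":-1,"travel":[0.03,0.0052,0],"turn":0},{"claw":-1,"travel":[0.04,0.007,0],"turn":0},{"claw":-1,"travel":[0.049,0.0087,0],"turn":0}]'
python3 -m inch '[{"claw":-1,"travel":[0.01,0.0018,0],"turn":0},{"claw":-1,"travel":[0.02,0.0035,0],"turn":0},{"claw":-1,"travel":[0.03,0.0052,0],"turn":0},{"claw":-1,"travel":[0.04,0.007,0],"turn":0},{"claw":-1,"travel":[0.049,0.0087,0],"turn":0}]'
```

```text
clock: 10.85
position: [0.4738, -0.179, 0.0418]
ee_rot: [-0.001, 0.642, 0.766, -0.0]
contact_force: [-0.5, 0.9, 0.5]
width: -0.0
gripper_force: 0.0
clock: 11.25
position: [0.4869, -0.1774, 0.0429]
ee_rot: [0.001, 0.642, 0.767, 0.0]
contact_force: [-1.2, -0.5, 0.3]
width: -0.0002
gripper_force: 0.0
clock: 11.75
position: [0.4949, -0.1753, 0.0423]
ee_rot: [-0.001, 0.642, 0.766, -0.0]
contact_force: [-1.8, -0.5, 0.4]
width: -0.0003
gripper_force: 1.2
clock: 12.25
position: [0.5054, -0.1736, 0.0423]
ee_rot: [0.0, 0.642, 0.766, 0.0]
contact_force: [-1.6, -0.7, 0.2]
width: 0.0001
gripper_force: 1.0
```

```bash

python3 -m inch '[{"claw":-1,"travel":[0.005,0.0009,0],"turn":0},{"claw":-1,"travel":[0.01,0.0018,0],"turn":0},{"claw":-1,"travel":[0.015,0.0026,0],"turn":0},{"claw":-1,"travel":[0.02,0.0035,0],"turn":0},{"claw":-1,"travel":[0.0246,0.0043,0],"turn":0}]'
python3 - <<'E'
from h import *
im=imaging.get_image("wrist");s=get_state();cv2.imwrite("pics/w5.png",im[:,:,::-1]);print(s["position"],s["contact_force"])
E
```

```text
clock: 12.75
position: [0.5102, -0.1728, 0.0423]
ee_rot: [0.0, 0.642, 0.766, 0.0]
contact_force: [-1.7, 0.3, 1.0]
width: 0.0001
gripper_force: 0.9
[ 0.51038824 -0.17276083  0.04229585] [-1.97733851 -0.41107196  0.61541117]
```

View pics/w5.png

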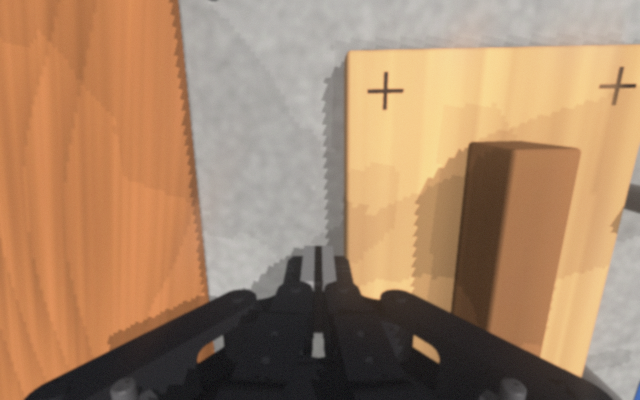

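The closed fingers bear on the lid's near edge (column 347). The dowel at (637,197) still stands a little clear of the lid's far edge.

```bash
python3 - <<'E'
from h import *
s=get_state();K,T=T_cam("wrist",s)
a=np.radians(10);o=np.array([.585,-.175]);Rm=np.array([[np.cos(a),np.sin(a)],[-np.sin(a),np.cos(a)]])
for p in((347,60),(347,150),(347,230),(600,46)):print(Rm@(px2w(K,T,p,.033)[:2]-o))
print(Rm@(s["position"][:2]-o))
E
```

```text
[-0.06240186  0.10440621]
[-0.06154763  0.07085889]
[-0.06067225  0.03648101]
[0.03166855 0.10927959]
[-0.07308941  0.01516135]
```

```bash

python3 -m inch '[{"claw":-1,"travel":[0.0025,0.0004,0],"turn":0},{"claw":-1,"travel":[0.005,0.0009,0],"turn":0},{"claw":-1,"travel":[0.0074,0.0013,0],"turn":0},{"claw":-1,"travel":[0.0098,0.0017,0],"turn":0}]' | grep -E 'pos|cont'
python3 -m inch '[{"claw":-1,"travel":[0.0025,0.0004,0],"turn":0},{"claw":-1,"travel":[0.005,0.0009,0],"turn":0}]'| grep -E 'pos|cont'
python3 -m inch '[{"claw":-1,"travel":[0.0025,0.0004,0],"turn":0},{"claw":-1,"travel":[0.005,0.0009,0],"turn":0}]'| grep -E 'pos|cont'
```

```text
position: [0.5121, -0.1725, 0.0423]
contact_force: [-1.1, -0.9, 0.9]
position: [0.5126, -0.1722, 0.0423]
contact_force: [-4.3, -0.7, 1.3]
position: [0.5131, -0.1717, 0.0422]
contact_force: [-5.4, 0.4, 3.3]
```

```bash

for i in 1; do python3 -m inch '[{"claw":-1,"travel":[0.0025,0.0004,0],"turn":0},{"claw":-1,"travel":[0.0025,0.0004,0],"turn":0}]' | grep -E 'pos|cont'; done
python3 -m inch '[{"claw":-1,"travel":[0.0025,0.0004,0],"turn":0},{"claw":-1,"travel":[0.0025,0.0004,0],"turn":0}]' | grep -E 'pos|cont'
```

```text
position: [0.5134, -0.1715, 0.0422]
contact_force: [-5.0, 0.8, 3.4]
position: [0.5136, -0.1713, 0.0422]
contact_force: [-5.9, 0.5, 3.3]
```

```bash

python3 -m inch '[{"claw":-1,"travel":[0.0023,0.0029,0],"turn":0},{"claw":-1,"travel":[0.0023,0.0029,0],"turn":0}]' | grep -E 'pos|cont'
python3 -m inch '[{"claw":-1,"travel":[0.0023,0.0029,0],"turn":0},{"claw":-1,"travel":[0.0023,0.0029,0],"turn":0}]' | grep -E 'pos|cont'
cat > edge.py <<'E'
from h import *
# fit lid near edge (left) & +y end edge in wrist image, in jig frame
im=imaging.get_image("wrist");s=get_state();K,T=T_cam("wrist",s)
a=np.radians(10);o=np.array([.585,-.175]);Rm=np.array([[np.cos(a),np.sin(a)],[-np.sin(a),np.cos(a)]])
sat=cv2.GaussianBlur(cv2.cvtColor(im,cv2.COLOR_RGB2HSV)[:,:,1].astype(np.float32),(0,0),1)
P=[]
for r in range(75,225,5):
    g=np.diff(sat[r,270:420]);k=int(np.argmax(g));P.append((270+k+.5,r))
P=np.array(P);f=np.polyfit(P[:,1],P[:,0],1)
for _ in range(3):
    m=abs(np.polyval(f,P[:,1])-P[:,0])<2.5
    if m.sum()>5:f=np.polyfit(P[m,1],P[m,0],1)
Q=np.array([Rm@(px2w(K,T,p,.033)[:2]-o) for p in P[m]])
l=np.polyfit(Q[:,1],Q[:,0],1);print("inliers",m.sum(),"edge x at y=0",l[1].round(4),"lid yaw rel jig deg",-np.degrees(np.arctan(l[0])).round(2))
print("tcp jig",(Rm@(s["position"][:2]-o)).round(4),"F jig",(Rm@s["contact_force"][:2]).round(2),"Fz",s["contact_force"][2].round(1))
E
python3 edge.py; python3 edge.py
```

```text
position: [0.514, -0.1708, 0.0422]
contact_force: [-6.1, 0.5, 3.3]
position: [0.5141, -0.1706, 0.0422]
contact_force: [-6.9, -2.1, 4.8]
inliers 30 edge x at y=0 -0.058 lid yaw rel jig deg 0.05
tcp jig [-0.069   0.0166] F jig [-6.19 -0.3 ] Fz 3.7
inliers 30 edge x at y=0 -0.058 lid yaw rel jig deg 0.04
tcp jig [-0.069   0.0166] F jig [-7.77 -0.34] Fz 4.3
```

```bash

python3 -m inch '[{"claw":-1,"travel":[0.0025,0.0004,0],"turn":0},{"claw":-1,"travel":[0.0049,0.0009,0],"turn":0},{"claw":-1,"travel":[0.0049,0.0009,0],"turn":0},{"claw":-1,"travel":[0.0049,0.0009,0],"turn":0}]' | grep -E 'pos|cont'
python3 edge.py;python3 edge.py
```

```text
position: [0.5142, -0.1706, 0.0422]
contact_force: [-8.8, -2.5, 4.8]
inliers 30 edge x at y=0 -0.058 lid yaw rel jig deg -0.01
tcp jig [-0.0689  0.0167] F jig [-8.87 -0.51] Fz 6.9
inliers 30 edge x at y=0 -0.058 lid yaw rel jig deg -0.01
tcp jig [-0.0689  0.0167] F jig [-9.16 -1.29] Fz 6.9
```

```bash

python3 -m inch '[{"claw":-1,"travel":[0.0025,0.0004,0],"turn":0},{"claw":-1,"travel":[0.0049,0.0009,0],"turn":0},{"claw":-1,"travel":[0.0049,0.0009,0],"turn":0},{"claw":-1,"travel":[0.0049,0.0009,0],"turn":0},{"claw":-1,"travel":[0.0049,0.0009,0],"turn":0}]' | grep -E 'pos|cont'
python3 edge.py;python3 edge.py
```

```text
position: [0.5144, -0.1705, 0.0422]
contact_force: [-10.8, -3.7, 6.2]
inliers 30 edge x at y=0 -0.0579 lid yaw rel jig deg 0.06
tcp jig [-0.0688  0.0167] F jig [-10.6   -0.61] Fz 7.3
inliers 30 edge x at y=0 -0.0578 lid yaw rel jig deg 0.06
tcp jig [-0.0688  0.0167] F jig [-12.11  -1.52] Fz 6.7
```

```bash

python3 -m inch '[{"claw":-1,"travel":[-0.01,-0.0018,0],"turn":0},{"claw":-1,"travel":[-0.02,-0.0035,0],"turn":0},{"claw":-1,"travel":[-0.06,-0.0106,0],"turn":0},{"claw":-1,"travel":[-0.11,-0.0194,0],"turn":0},{"claw":-1,"travel":[-0.11,-0.0194,0],"turn":0}]' | grep -E 'pos|cont'
python3 -m inch '[{"claw":-1,"travel":[0,0,0.15],"turn":0},{"claw":-1,"travel":[0,0,0.315],"turn":0},{"claw":-1,"travel":[0,0,0.315],"turn":0},{"claw":-1,"travel":[0,0,0.315],"turn":0}]' | grep -E 'pos|cont'
python3 edge.py
```

```text
position: [0.4948, -0.1742, 0.0423]
contact_force: [-1.0, 0.2, 0.1]
position: [0.4967, -0.1746, 0.1061]
contact_force: [-0.1, 1.0, 0.3]
inliers 30 edge x at y=0 -0.0602 lid yaw rel jig deg -0.17
tcp jig [-0.0876  0.0163] F jig [ 0.07 -0.14] Fz 0.3
```

```bash

python3 -m inch '[{"claw":-1,"travel":[0.1,0.19,0],"turn":0},{"claw":-1,"travel":[0.22,0.41,0],"turn":0},{"claw":-1,"travel":[0.349,0.659,0],"turn":0},{"claw":-1,"travel":[0.349,0.659,0],"turn":0},{"claw":-1,"travel":[0.349,0.659,0],"turn":0}]' | grep -E 'pos|cont'
python3 -m inch '[{"claw":-1,"travel":[0,0,0],"turn":0},{"claw":-1,"travel":[0,0,0],"turn":0}]' | grep -E 'pos|cont'
python3 - <<'E'
from h import *
im=imaging.get_image("wrist");im2=imaging.get_image("side");s=get_state()
c=cv2.resize(im2[190:290,280:420],(640,457),interpolation=cv2.INTER_CUBIC)
cv2.imwrite("pics/w6.png",np.vstack([c[:,:,::-1],cv2.resize(im,(229,143))[:,:,::-1].repeat(1,0) if 0 else c[:0,:,::-1]]));print(s["position"],s["contact_force"])
E
```

```text
position: [0.5654, -0.041, 0.1038]
contact_force: [-0.1, 0.1, 0.2]
position: [0.5648, -0.0437, 0.1047]
contact_force: [0.1, -0.6, -0.1]
[ 0.56510638 -0.04379181  0.10515157] [0.91104542 0.27635022 0.2879217 ]
```

View pics/w6.png

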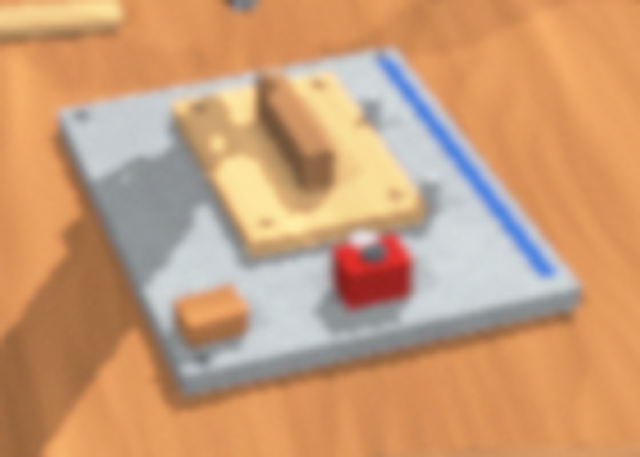

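The side view shows the lid's long edge at the dowels and a gap between its end and the red stop at (370,245). I'll lower the fingers beyond the +y end and push along −y.

```bash

python3 -m inch '[{"claw":-1,"travel":[0,0,-0.12],"turn":0},{"claw":-1,"travel":[0,0,-0.24],"turn":0},{"claw":-1,"travel":[0,0,-0.3],"turn":0},{"claw":-1,"travel":[0,0,-0.315],"turn":0},{"claw":-1,"travel":[0,0,-0.315],"turn":0}]' | grep -E 'pos|cont'
python3 -m inch '[{"claw":-1,"travel":[0.0017,-0.01,0],"turn":0},{"claw":-1,"travel":[0.0035,-0.02,0],"turn":0},{"claw":-1,"travel":[0.0052,-0.03,0],"turn":0},{"claw":-1,"travel":[0.007,-0.04,0],"turn":0},{"claw":-1,"travel":[0.0087,-0.0492,0],"turn":0}]' | grep -E 'pos|cont'
python3 -m inch '[{"claw":-1,"travel":[0.0013,-0.0074,0],"turn":0},{"claw":-1,"travel":[0.0026,-0.0148,0],"turn":0},{"claw":-1,"travel":[0.0039,-0.0222,0],"turn":0},{"claw":-1,"travel":[0.0052,-0.0295,0],"turn":0},{"claw":-1,"travel":[0.0065,-0.0369,0],"turn":0}]' | grep -E 'pos|cont'
python3 edge.py | tail -1
```

```text
position: [0.5658, -0.043, 0.0423]
contact_force: [0.3, 0.1, -0.5]
position: [0.5677, -0.0526, 0.0426]
contact_force: [0.2, 0.3, 1.0]
position: [0.5687, -0.0595, 0.0423]
contact_force: [-0.9, 1.6, 0.5]
tcp jig [0.004  0.1162] F jig [-0.44  1.8 ] Fz 1.0edge.py:14: RankWarning: Polyfit may be poorly conditioned
  l=np.polyfit(Q[:,1],Q[:,0],1);print("inliers",m.sum(),"edge x at y=0",l[1].round(4),"lid yaw rel jig deg",-np.degrees(np.arctan(l[0])).round(2))
```

```bash

python3 -m inch '[{"claw":-1,"travel":[0.0013,-0.0074,0],"turn":0},{"claw":-1,"travel":[0.0026,-0.0148,0],"turn":0},{"claw":-1,"travel":[0.0039,-0.0222,0],"turn":0},{"claw":-1,"travel":[0.0052,-0.0295,0],"turn":0}]' | grep -E 'pos|cont'
python3 -m inch '[{"claw":-1,"travel":[0.0009,-0.0049,0],"turn":0},{"claw":-1,"travel":[0.0017,-0.0098,0],"turn":0},{"claw":-1,"travel":[0.0026,-0.0148,0],"turn":0},{"claw":-1,"travel":[0.0035,-0.0197,0],"turn":0}]' | grep -E 'pos|cont'
python3 -m inch '[{"claw":-1,"travel":[0.0009,-0.0049,0],"turn":0},{"claw":-1,"travel":[0.0017,-0.0098,0],"turn":0},{"claw":-1,"travel":[0.0026,-0.0148,0],"turn":0}]' | grep -E 'pos|cont'
python3 edge.py 2>/dev/null| tail -1
```

```text
position: [0.5698, -0.0658, 0.0423]
contact_force: [-0.5, 1.2, 0.8]
position: [0.5705, -0.0696, 0.0423]
contact_force: [0.2, 0.7, -0.0]
position: [0.5711, -0.0726, 0.0423]
contact_force: [-0.2, 1.3, -0.6]
tcp jig [0.0041 0.1031] F jig [-0.64  1.03] Fz -0.2
```

```bash

python3 -m inch '[{"claw":-1,"travel":[0.0006,-0.0034,0],"turn":0},{"claw":-1,"travel":[0.0012,-0.0068,0],"turn":0},{"claw":-1,"travel":[0.0017,-0.0098,0],"turn":0}]' | grep -E 'pos|cont'
python3 -m inch '[{"claw":-1,"travel":[0.0006,-0.0034,0],"turn":0},{"claw":-1,"travel":[0.0012,-0.0068,0],"turn":0}]' | grep -E 'pos|cont'
python3 -m inch '[{"claw":-1,"travel":[0.0006,-0.0034,0],"turn":0},{"claw":-1,"travel":[0.0012,-0.0068,0],"turn":0}]' | grep -E 'pos|cont'
python3 edge.py 2>/dev/null| tail -1
```

```text
position: [0.5714, -0.0745, 0.0423]
contact_force: [0.0, 1.4, -0.3]
position: [0.5716, -0.0759, 0.0423]
contact_force: [-0.9, 2.0, -0.7]
position: [0.5719, -0.0773, 0.0423]
contact_force: [0.1, 1.1, -0.3]
tcp jig [0.0041 0.0984] F jig [0.08 1.71] Fz -1.2
```

```bash

python3 -m inch '[{"claw":-1,"travel":[0.0004,-0.0025,0],"turn":0},{"claw":-1,"travel":[0.0009,-0.0049,0],"turn":0}]' | grep -E 'pos|cont'
python3 -m inch '[{"claw":-1,"travel":[0.0004,-0.0025,0],"turn":0},{"claw":-1,"travel":[0.0009,-0.0049,0],"turn":0}]' | grep -E 'pos|cont'
python3 -m inch '[{"claw":-1,"travel":[0.0004,-0.0025,0],"turn":0},{"claw":-1,"travel":[0.0009,-0.0049,0],"turn":0}]' | grep -E 'pos|cont'
python3 edge.py 2>/dev/null| tail -1
```

```text
position: [0.5721, -0.0782, 0.0423]
contact_force: [-0.7, 1.1, -0.7]
position: [0.5723, -0.0792, 0.0423]
contact_force: [-0.1, 1.7, -0.7]
position: [0.5724, -0.0802, 0.0423]
contact_force: [0.2, 1.0, -0.2]
tcp jig [0.0041 0.0955] F jig [1.04 0.57] Fz -0.2
```

```bash

python3 -m inch '[{"claw":-1,"travel":[0.0004,-0.0025,0],"turn":0},{"claw":-1,"travel":[0.0009,-0.0049,0],"turn":0}]' | grep -E 'pos|cont'
python3 -m inch '[{"claw":-1,"travel":[0.0004,-0.0025,0],"turn":0},{"claw":-1,"travel":[0.0009,-0.0049,0],"turn":0}]' | grep -E 'pos|cont'
python3 -m inch '[{"claw":-1,"travel":[0.0004,-0.0025,0],"turn":0},{"claw":-1,"travel":[0.0009,-0.0049,0],"turn":0}]' | grep -E 'pos|cont'
python3 edge.py 2>/dev/null| tail -1
```

```text
position: [0.5726, -0.0811, 0.0423]
contact_force: [-0.5, 1.3, -0.9]
position: [0.5728, -0.0821, 0.0423]
contact_force: [-1.6, 1.9, -0.7]
position: [0.5729, -0.0831, 0.0423]
contact_force: [0.5, 1.4, -0.6]
tcp jig [0.0041 0.0925] F jig [-0.3   1.86] Fz -0.5
```

```bash

python3 -m inch '[{"claw":-1,"travel":[0.0004,-0.0025,0],"turn":0},{"claw":-1,"travel":[0.0009,-0.0049,0],"turn":0}]' | grep -E 'pos|cont'
python3 -m inch '[{"claw":-1,"travel":[0.0004,-0.0025,0],"turn":0},{"claw":-1,"travel":[0.0009,-0.0049,0],"turn":0}]' | grep -E 'pos|cont'
python3 -m inch '[{"claw":-1,"travel":[0.0004,-0.0025,0],"turn":0},{"claw":-1,"travel":[0.0009,-0.0049,0],"turn":0}]' | grep -E 'pos|cont'
python3 edge.py 2>/dev/null| tail -1
```

```text
position: [0.5731, -0.0841, 0.0423]
contact_force: [-0.9, 0.8, -0.2]
position: [0.5733, -0.0851, 0.0423]
contact_force: [-1.5, 1.4, -0.2]
position: [0.5734, -0.0858, 0.0423]
contact_force: [-0.1, 3.0, -0.1]
tcp jig [0.0041 0.0899] F jig [-0.75  2.49] Fz -0.5
```

Contact with the stop is beginning, because the force is up and the motion lags the command. I'll build the push up to about 10 N in small increments.

```bash

python3 -m inch '[{"claw":-1,"travel":[0.0004,-0.0025,0],"turn":0},{"claw":-1,"travel":[0.0009,-0.0049,0],"turn":0},{"claw":-1,"travel":[0.0009,-0.0049,0],"turn":0}]' | grep -E 'pos|cont'
python3 -m inch '[{"claw":-1,"travel":[0.0004,-0.0025,0],"turn":0},{"claw":-1,"travel":[0.0009,-0.0049,0],"turn":0},{"claw":-1,"travel":[0.0009,-0.0049,0],"turn":0}]' | grep -E 'pos|cont'
python3 edge.py 2>/dev/null| tail -1
```

```text
position: [0.5734, -0.0859, 0.0423]
contact_force: [-0.5, 5.2, 1.4]
position: [0.5734, -0.086, 0.0424]
contact_force: [-1.2, 6.9, 2.2]
tcp jig [0.004  0.0897] F jig [0.55 7.54] Fz 1.3
```

```bash

python3 -m inch '[{"claw":-1,"travel":[0.0004,-0.0025,0],"turn":0},{"claw":-1,"travel":[0.0009,-0.0049,0],"turn":0},{"claw":-1,"travel":[0.0011,-0.0065,0],"turn":0},{"claw":-1,"travel":[0.0011,-0.0065,0],"turn":0},{"claw":-1,"travel":[0.0011,-0.0065,0],"turn":0}]' | grep -E 'pos|cont'
python3 -m inch '[{"claw":-1,"travel":[0,0,0],"turn":0},{"claw":-1,"travel":[0,0,0],"turn":0},{"claw":-1,"travel":[0,0,0],"turn":0}]' | grep -E 'pos|cont'
python3 edge.py 2>/dev/null| tail -1
python3 - <<'E'
from h import *
im=imaging.get_image("wrist");im2=imaging.get_image("scene")
c=cv2.resize(im2[160:250,205:345],(560,360),interpolation=cv2.INTER_CUBIC)
w=cv2.resize(im,(384,240))
v=np.zeros((600,560,3),np.uint8);v[:360]=c;v[360:,:384]=w;cv2.imwrite("pics/w7.png",v[:,:,::-1])
E
```

```text
position: [0.5734, -0.0862, 0.0424]
contact_force: [-0.3, 10.7, 3.4]
position: [0.5734, -0.0861, 0.0424]
contact_force: [-0.7, 10.8, 1.8]
tcp jig [0.004  0.0895] F jig [ 1.34 10.31] Fz 2.0
```

View pics/w7.png

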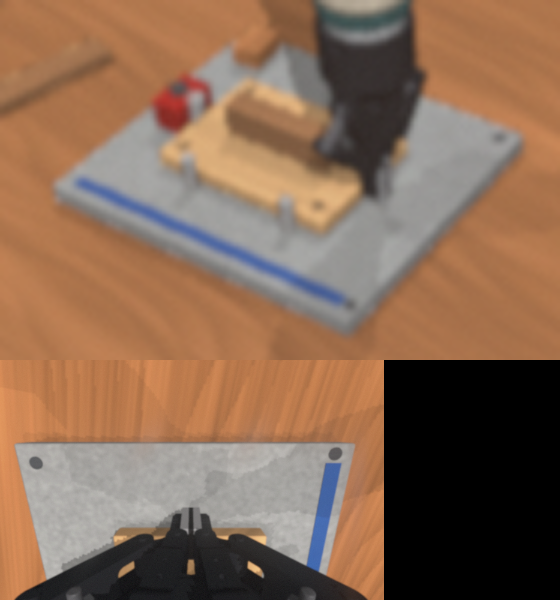

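The scene view shows the lid's end at the red stop nose and its long edge at both dowels. I'll back off, then check the near edge from the earlier viewing pose with the edge fit and a light touch.

```bash

python3 -m inch '[{"claw":-1,"travel":[-0.0017,0.01,0],"turn":0},{"claw":-1,"travel":[-0.0035,0.02,0],"turn":0},{"claw":-1,"travel":[-0.007,0.04,0],"turn":0},{"claw":-1,"travel":[-0.0139,0.0788,0],"turn":0},{"claw":-1,"travel":[-0.0139,0.0788,0],"turn":0}]' | grep -E 'pos|cont'
python3 -m inch '[{"claw":-1,"travel":[0,0,0.15],"turn":0},{"claw":-1,"travel":[0,0,0.315],"turn":0},{"claw":-1,"travel":[0,0,0.315],"turn":0},{"claw":-1,"travel":[0,0,0.315],"turn":0}]' | grep -E 'pos|cont'
python3 edge.py 2>/dev/null| tail -1
```

```text
position: [0.5711, -0.073, 0.0424]
contact_force: [0.7, 0.1, 0.0]
position: [0.5718, -0.0738, 0.1061]
contact_force: [-0.1, 0.0, -0.2]
tcp jig [0.0037 0.1024] F jig [0.32 0.17] Fz -0.8
```

```bash

python3 -m inch '[{"claw":-1,"travel":[-0.12,-0.16,0],"turn":0},{"claw":-1,"travel":[-0.25,-0.335,0],"turn":0},{"claw":-1,"travel":[-0.375,-0.503,0],"turn":0},{"claw":-1,"travel":[-0.375,-0.503,0],"turn":0},{"claw":-1,"travel":[-0.375,-0.503,0],"turn":0}]' | grep -E 'pos|cont'
python3 -m inch '[{"claw":-1,"travel":[0,0,0],"turn":0},{"claw":-1,"travel":[0,0,0],"turn":0},{"claw":-1,"travel":[0,0,0],"turn":0}]' | grep -E 'pos|cont'
sed -i 's/range(75,225,5)/range(130,225,4)/' edge.py; python3 edge.py;python3 edge.py
```

```text
position: [0.4953, -0.1744, 0.1042]
contact_force: [-0.3, 0.5, 0.7]
position: [0.4969, -0.1732, 0.1051]
contact_force: [0.1, 0.4, 0.5]
inliers 24 edge x at y=0 -0.0592 lid yaw rel jig deg -0.2
tcp jig [-0.0865  0.017 ] F jig [0.29 0.04] Fz -0.8
inliers 24 edge x at y=0 -0.0593 lid yaw rel jig deg -0.19
tcp jig [-0.0867  0.0169] F jig [0.09 1.03] Fz 0.5
```

```bash
python3 -c "
from rig import ticket,get_state
print(get_state()['clock']);print(ticket.sign_off())"
```

```text
26.2
the job is handed in; nothing more can be done
None
```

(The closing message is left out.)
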